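# Pin the parts-well flap and hold it shut

## Task

Swing the steel flap down over the parts well, then take the collared locking pin from the wooden block and put it down through the hole in the flap's tongue into the hole of the lug below. Push the pin home so that its collar presses the flap fully shut against its lifting spring, and finish while still holding it pressed there: do not let go. Leave the other things on the bench alone.

Things in the scene. Friction and masses are not known exactly. Their poses are not given: they have to be found in the camera images.
- well: Parts well: fixed grey open steel box, 130 (x) x 150 (y) x 45 mm high, origin at the centre of its underside on the bench; place and yaw vary. The flap's hinge runs along y at its robot-side rim (x = -65 mm). On its far side a steel lug 40 x 44 x 45 mm high (x from 65 to 105 mm) has an upright 13 mm through hole. A spring plunger inside (x = 45 mm, y = 0) pushes the flap up.
- flap (a joint): Hinge angle of the steel flap, rad: 0 is fully shut (level on the rim), growing as the far end rises; 0.6 to 1.15 at the start. The stiff hinge (0.25 N m) stays where it is left, except that from shut the plunger lifts it back to about 0.07 (tongue 11 mm up). Holding it fully shut takes about 8 N straight down on the tongue.
- hinge_line (a point): Middle of the hinge line, 47.5 mm above the bench, axes as the well's; the flap turns about its y axis. The flap's plate is 5 mm thick, centred on the hinge line's height when shut (top at 50 mm), 150 mm wide, and reaches 134 mm from the hinge, then goes on as a tongue 44 mm wide to 168 mm.
- tongue_hole (a point): Centre of the 13 mm hole in the flap's tongue, at its top face, 150 mm from the hinge line; moves with the flap; z is the normal of the flap's top face, x points from hinge to tongue. When the flap is shut it lies 5 mm above lug_hole.
- lug_hole (a point): Centre of the mouth of the 13 mm lug hole, at the lug's top, 45 mm above the bench; z up.
- block: Fixed dark hardwood block 55 (x) x 160 (y) x 40 mm high, origin at the centre of its underside, with two upright 13 mm through holes at y = -40 and +40 mm; the pin stands in one and the punch in the other.
- pin: The steel locking pin (70 g), all one turned piece, standing upright in the block, z up along its axis, origin at its lower tip. Shank 10 mm wide with a tapered foot, from 0 to 32 mm; collar 26 mm wide from 32 to 36 mm, which rests on the block's top; round plain knob 18 mm wide from 36 to 72 mm, by which it is gripped.
- pin_knob (a point): Middle of the pin's knob, 54 mm above its tip.
- punch: Bystander: spring punch with a square 22 mm wooden handle 50 mm tall and no collar, standing in the block's other hole; origin at its lower tip.
- octave: Bystander: brass octave mechanism, about 75 x 105 mm, 23 mm high, lying beyond the work.
- keycup: Bystander: nickel key cup 40 mm wide with a flat arm, 10 mm high.
- burnisher: Bystander: flat bone burnisher about 120 x 16 mm, 8 mm high.
- pliers: Bystander: blued spring pliers about 150 mm long, 12 mm high.
- tin: Bystander: round metal tin, 54 mm wide, 40 mm high.
Things that resemble listed ones, but are neither listed nor needed, are in the scene too. What is meant by the pin is not purple, and is the smaller of those in its own colour.

How it is judged:
By the outcome, as a careful person would: the job done as asked, in the order asked, and still so for the second after the job is handed in, while the arm keeps its last pose, push and grip.
It also fails if it takes over 64 s, if anything falls off the work surface, if the arm or the gripper's body presses on something with over 40 N, if the wrist force passes 120 N, or if a joint passes its speed limit or range.

## Robot

A 7-joint arm with a two-finger parallel gripper is mounted at the origin on the work surface. World frame = base frame: x ahead of the robot, y to its left, z up, the work surface at z = 0. Lengths are in mm, angles in rad, forces in N, time in s.
With the tool pointing down it reaches from about 400 to 900 mm from the base axis. Payload 5.5 kg.
Tool frame: the origin (TCP) lies on the front face of the gripper's body, between the roots of the fingers; the fingertips stand 73 mm ahead of it and the grasp point (between the pads) lies 54 mm ahead of it; z points along the fingers, y is the line along which they close (so a half turn about z gives the same grasp; the last joint's range is limited). The gripper opens to 85 mm and grips with 20 to 120 N. Pads are 22 mm wide; open, the fingers measure 114 mm over their backs; the gripper's body (76 mm by 85 mm) begins 54 mm behind the grasp point. The pads swing forward as they close: fully open they stand 13 mm farther back than shut.
Start: joints at [-1.017, 0.501, -0.427, 1.55, 0.221, 1.138, -0.21], TCP at [186.331, 622.719, 303.91] pointing down, gripper open.
Joint ranges: [-2.88, 2.88], [-0.31, 2.03], [-1.54, 1.56], [0.2, 2.42], [-1.41, 4.55], [0.19, 2.02], [-2.57, 2.57]. Speed limits (rad/s): [2.57, 2.57, 3.14, 3.14, 3.14, 3.14, 3.14].

## Interface

Orientations are given as a rotation vector (axis times angle).
In Python, from plant import get_state, read_camera, sign_off gives the robot as it stands. The module is installed in compiled form; this text tells all that it offers.
- The arm moves only by the tool arm_command, never from a script. Its argument "plan" is a list of rows, each a list of 7 numbers: the shift along the tool's x, y, z in m, then the turn, a rotation vector about the tool's x, y, z in rad, then the opening, from 0 (shut) to 1 (fully open). A call has 1 to 20 rows; each row shifts and turns the commanded pose from where the row before left it, along the tool's axes as they then stand; what a row does not reach is not made up. A row lasts 1/12 s, in which the tool goes at most 41.7 mm and 7.16 degrees, less where a joint would pass 70% of its speed; a pose out of reach is approached as far as the arm can. A call is refused whole if a number of a shift passes 0.0417 or a number of a turn 0.125, either way. A call with a gripper value outside its range is refused whole. The fingers move at their own pace and stop on an object; "newtons" is the grip in N (left out, the last holds). Time passes only in rows, so rows that do not move let the fingers close. It gives the time, the measured TCP pose, the force, the opening and the grip force at its end, in the units of the state.
- get_state(): the state, without advancing time (a new reading comes with each control period).
- read_camera(name): name is "scene" or "top" or "wrist"; returns a dict with "pixels" (420x560x3 uint8, red, green, blue), "range_z" (420x560 float32, mm along the optical axis (not along the pixel's ray), 0 where there is no reading), "vertical_fov" (degrees; the focal length in pixels is half the picture's height over the tangent of half this angle, whatever the lens; pixels are square), "cx", "cy" (the principal point, pixels), "R" (3x3) and "t" (3): a world point X has camera coordinates R X + t; the wrist camera has in their place "hand_eye" (4x4, takes a point from camera to tool coordinates, whose origin is the TCP and whose axes are the flange's). Camera axes: x right, y down, z forward; pixel columns grow to the right and rows downward; lengths in mm; the calibration is good to about 2 mm. A picture is of the moment at which its call begins: read the wrist's pose just before it.
- sign_off(): hands the job in; it is judged then, once.
The state is a dict: "t": time; "joint_pos": joint angles; "dq": joint speeds; "tau": joint torques, N m; "tcp_pos": TCP position; "eef_rot": TCP orientation; "wrist_force": force on the tool from outside, world axes, zero at the start; "moment": the same for the moment, N m; "width": finger opening in mm; "finger_force": force on a finger pad.
Only numpy, scipy, OpenCV 4.12 (cv2) and the standard library are available. Lean on these libraries where they do the work, as an engineer would, in place of code of your own. Each camera call takes 0.05 s, during which the arm holds its last target. There are 200 camera calls.

## Working session

There is one attempt and no reset: what is moved stays moved. The work goes in short steps, Python scripts to look and compute and a tool call to move; the robot and the scene stay as the last step left them, time stands still between calls to the robot, and variables do not carry over. Pictures are saved under pics/ and viewed, at most 10 in all, crops included, and the job is handed in when it is done.

Besides the shell and the picture viewer there is one more tool, called after "Call:" as name(argument=value, ...) on one line, values as JSON. arm_command: Moves the arm, as the interface text tells. Its arguments: {"type":"object","properties":{"plan":{"type":"array"},"newtons":{"type":"number"}},"required":["plan"]}

```bash
mkdir -p pics
cat > h.py <<'E'
import numpy as np, cv2
from plant import get_state, read_camera
from scipy.spatial.transform import Rotation as Ro
def cam(name):
    s=get_state(); c=read_camera(name); d=c["range_z"].astype(float); H,W=d.shape
    f=H/2/np.tan(np.radians(c["vertical_fov"])/2); c["f"]=f
    v,u=np.mgrid[:H,:W]; P=np.stack([(u-c["cx"])/f*d,(v-c["cy"])/f*d,d],-1)
    if name=="wrist":
        T=np.array(c["hand_eye"]); P=P@T[:3,:3].T+T[:3,3]
        P=P@Ro.from_rotvec(s["eef_rot"]).as_matrix().T+np.array(s["tcp_pos"])
    else: P=(P-np.array(c["t"]))@np.array(c["R"])
    P[d==0]=np.nan; c["P"]=P; c["s"]=s; return c
def save(c,n,crop=None,k=1):
    im=c["pixels"][:,:,::-1]
    if crop: a,b,e,g=crop; im=im[a:b,e:g]
    cv2.imwrite("pics/"+n,cv2.resize(im,None,fx=k,fy=k,interpolation=cv2.INTER_CUBIC))
E
python3 - <<'E'
from h import *
import pickle
for n in("top","scene"):
    c=cam(n); save(c,n+"0.png"); pickle.dump(c,open(n+".pkl","wb"))
    print(n,np.array(c["R"]).round(3).tolist(),c["t"],c["f"])
print(get_state())
E
```

```text
top [[0.02, -1.0, 0.017], [-0.985, -0.023, -0.169], [0.169, -0.013, -0.986]] [ -18.28845211  577.43269263 1014.84681382] 485.0440496832009
scene [[0.86, 0.51, -0.002], [0.362, -0.613, -0.703], [-0.36, 0.604, -0.711]] [-478.85377201 -139.38230513 1027.96997214] 434.462055110347
{'t': 0.1, 'joint_pos': array([-1.01683508,  0.5017751 , -0.42680616,  1.55133121,  0.22079227,
        1.13834909, -0.21029702]), 'dq': array([ 0.00086536, -0.00082573, -0.00154091, -0.00263925, -0.00160246,
       -0.00202212,  0.00035299]), 'tau': array([-1.10818434e-02, -5.70810127e+01, -5.83878860e+00, -2.81749803e+01,
        1.04318347e-02,  5.44531867e-03, -1.57587999e-05]), 'tcp_pos': array([186.24149339, 622.21928118, 302.95560504]), 'eef_rot': array([-4.55003707e-01, -3.10813814e+00,  2.79653629e-03]), 'wrist_force': array([ 0.89508693, -0.56258637, -0.21553078]), 'moment': array([ 0.01884895, -0.01942417, -0.03263106]), 'finger_force': 0.0, 'width': 85.54991240890486}
```

View pics/top0.png

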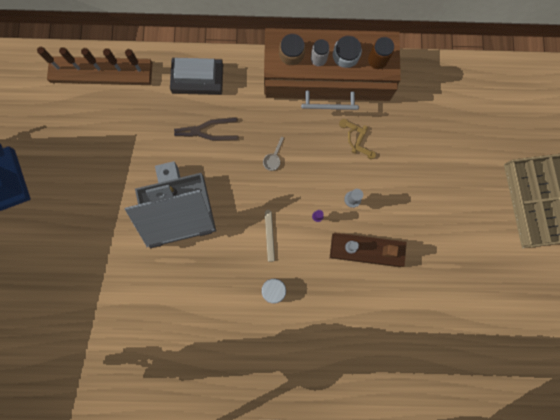

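View pics/scene0.png

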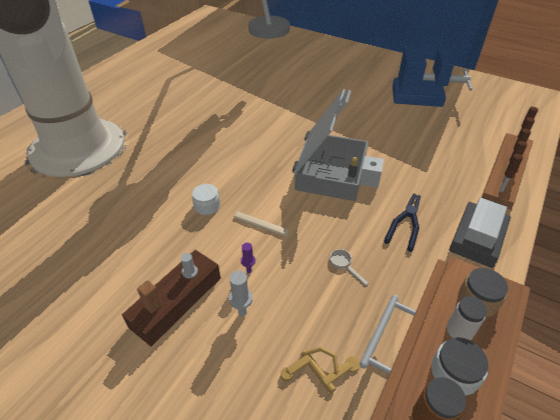

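The top view shows the well at (175,210) with its lug hole at (167,172) and the flap raised. The pin is in the block at (351,247), with the punch at (391,251). The purple (318,215) and larger steel (354,198) pins are decoys. Next I'll measure.

Run:
```python
from h import *
import pickle
for n in("top","scene"):
    c=pickle.load(open(n+".pkl","rb")); P=c["P"]
    print(n)
    if n=="top":
        for nm,(u,v) in dict(lug_a=(160,168),lug_b=(175,168),lug_c=(174,180),pin=(351,246),flap1=(170,220),flap2=(150,215),flap3=(195,205)).items(): print(nm,P[v,u].round(1))
        reg=dict(pin=(slice(236,262),slice(338,365)),punch=(slice(238,265),slice(380,402)),blk=(slice(225,275),slice(325,412)),lug=(slice(160,186),slice(150,184)),flap=(slice(185,250),slice(120,220)))
    else: reg=dict(pin=(slice(250,280),slice(175,202)),blk=(slice(250,345),slice(120,225)),lug=(slice(152,190),slice(355,388)),flap=(slice(85,175),slice(290,355)))
    for k,(a,b) in reg.items():
        Q=P[a,b].reshape(-1,3); Q=Q[np.isfinite(Q).all(1)]; Q0=Q
        if k=="pin":
            q=Q[(Q[:,2]>70)]; print(k,len(q),(q.min(0)+q.max(0))/2,np.median(q,0),q[:,2].max(), np.ptp(q,0))
        if k in("blk","lug"):
            zt=40 if k=="blk" else 45
            q=Q[abs(Q[:,2]-zt)<4]; r=cv2.minAreaRect(q[:,:2].astype(np.float32)); print(k,len(q),r,np.median(q[:,2]))
        if k=="flap":
            q=Q[Q[:,2]>60]
            for i in range(4):
                m=q.mean(0); w,V=np.linalg.eigh(np.cov((q-m).T)); nn=V[:,0]; dd=(q-m)@nn; q=q[abs(dd)<max(4,2*dd.std())] if i<3 else q
            nn*=np.sign(nn[2]); print("flap",len(q),m,nn,"ang",np.arccos(nn[2]),"dir",np.arctan2(-nn[1],-nn[0]),"zmax",q[:,2].max(), q[q[:,2].argmax()])
```

```text
top
lug_a [647.7 255.9  47.5]
lug_b [649.9 223.9  42. ]
lug_c [621.7 223.8  45.7]
pin [ 481.5 -161.6   81.4]
flap1 [524.9 215.1 105.2]
flap2 [530.3 249.4 134.6]
flap3 [553.3 161.5 129.9]
pin 62 [ 483.83558416 -167.88418981   76.86148292] [ 483.91519948 -166.30035207   78.94142166] 82.91770694662294 [16.9497843  18.48177368 12.11244806]
blk 1502 ((479.5370178222656, -207.83096313476562), (160.79563903808594, 55.39455795288086), 83.82390594482422) 39.527653861619676
lug 381 ((638.3333740234375, 245.4828643798828), (45.31593704223633, 74.29006958007812), 14.828699111938477) 44.30631996809423
flap 3147 [533.92199065 213.88965082 122.86897733] [-0.84439259 -0.23062895  0.48354053] ang 1.0661012794494547 dir 0.26662686478709197 zmax 197.3821351114804 [571.47032936 218.09261323 197.38213511]
scene
pin 127 [ 481.47719408 -170.56044487   76.69878335] [ 483.73477842 -171.68877795   80.28049343] 83.38581119080415 [18.16371415 18.14001243 13.37405569]
blk 2463 ((477.4844970703125, -209.32794189453125), (161.0771026611328, 57.465057373046875), 83.86955261230469) 41.00036587617794
lug 365 ((636.451171875, 217.8130340576172), (55.675498962402344, 109.90408325195312), 14.286426544189453) 46.4209385308009
flap 1062 [537.71993192 199.86140745 129.03527233] [-0.83908624 -0.23839371  0.48898131] ang 1.0598747865805254 dir 0.27681683666369655 zmax 198.57176971258912 [564.89663463 241.54030175 198.57176971]
```

Call:
arm_command(plan=[[-0.022,-0.015,0,0,0,0,0],[-0.022,-0.015,0,0,0,0,0],[-0.022,-0.015,0,0,0,0,0],[-0.022,-0.015,0,0,0,0,0],[-0.022,-0.015,0,0,0,0,0],[-0.022,-0.015,0,0,0,0,0],[-0.022,-0.015,0,0,0,0,0],[-0.022,-0.015,0,0,0,0,0],[-0.022,-0.015,0,0,0,0,0],[-0.022,-0.015,0,0,0,0,0],[-0.022,-0.015,0,0,0,0,0],[-0.022,-0.015,0,0,0,0,0],[-0.022,-0.015,0,0,0,0,0],[-0.022,-0.015,0,0,0,0,0],[-0.022,-0.015,0,0,0,0,0],[-0.022,-0.015,0,0,0,0,0],[-0.022,-0.015,0,0,0,0,0],[-0.022,-0.015,0,0,0,0,0],[-0.022,-0.015,0,0,0,0,0],[-0.022,-0.015,0,0,0,0,0]])

```text
t: 1.77
tcp_pos: [522.3, 207.9, 303.5]
eef_rot: [-0.455, -3.108, 0.001]
wrist_force: [0.4, 1.3, -0.0]
width: -0.2
finger_force: 0.0
```

Call:
arm_command(plan=[[0,0,0.023,0,0,0,0],[0,0,0.023,0,0,0,0],[0,0,0.022,0,0,0,0],[-0.0068,0.0042,0,0,0,0,0],[-0.0068,0.0042,0,0,0,0,0],[-0.0068,0.0042,0,0,0,0,0],[-0.0065,0.0041,0.0045,0,0,0,0],[-0.0065,0.0041,0.0045,0,0,0,0],[-0.0065,0.0041,0.0045,0,0,0,0],[-0.0064,0.004,0.0073,0,0,0,0],[-0.0064,0.004,0.0073,0,0,0,0],[-0.0064,0.004,0.0073,0,0,0,0],[-0.0041,0.0026,0.0075,0,0,0,0],[-0.0041,0.0026,0.0075,0,0,0,0],[-0.0041,0.0026,0.0075,0,0,0,0]])

```text
t: 3.02
tcp_pos: [603.3, 231.5, 176.9]
eef_rot: [-0.455, -3.108, 0.001]
wrist_force: [0.5, 0.3, 0.6]
width: -0.1
finger_force: 0.3
```

Call:
arm_command(plan=[[-0.0025,0.0016,0.0085,0,0,0,0],[-0.0025,0.0016,0.0085,0,0,0,0],[-0.0025,0.0016,0.0085,0,0,0,0],[-0.0011,0.0007,0.0067,0,0,0,0],[-0.0011,0.0007,0.0067,0,0,0,0],[-0.0011,0.0007,0.0067,0,0,0,0]])

```text
t: 3.52
tcp_pos: [615.2, 235.0, 131.7]
eef_rot: [-0.455, -3.108, 0.0]
wrist_force: [-2.7, -0.7, 5.6]
width: -0.2
finger_force: 3.2
```

Call:
arm_command(plan=[[0,0,0.003,0,0,0,0],[0,0,0.003,0,0,0,0],[0,0,0.001,0,0,0,0]])

```text
t: 3.77
tcp_pos: [615.5, 235.0, 125.8]
eef_rot: [0.455, 3.108, -0.0]
wrist_force: [-2.5, -0.1, 7.6]
width: 0.2
finger_force: 3.6
```

Call:
arm_command(plan=[[0,0,-0.02,0,0,0,0.3],[0,0,-0.03,0,0,0,0.6],[0,0,-0.03,0,0,0,0.6],[0,0,-0.03,0,0,0,0.6],[0,0,-0.03,0,0,0,0.6],[0,0,-0.03,0,0,0,0.6],[0,0,0,0,0,0,0.6]])

```text
t: 4.35
tcp_pos: [618.2, 236.5, 303.0]
eef_rot: [0.454, 3.098, 0.009]
wrist_force: [1.0, 1.0, 0.1]
width: 51.3
finger_force: 0.0
```

Run:
```python
from h import *
import pickle
c=cam("wrist"); save(c,"w1.png"); pickle.dump(c,open("w1.pkl","wb"))
print(c["s"]["tcp_pos"],np.array(c["hand_eye"]).round(3).tolist(),c["s"]["width"])
```

```text
[618.16242408 236.54125649 303.04030504] [[-0.001, -0.953, -0.304, 77.708], [1.0, -0.002, 0.001, -1.216], [-0.001, -0.304, 0.953, -70.008], [0.0, 0.0, 0.0, 1.0]] 51.31466180604983
```

View pics/w1.png

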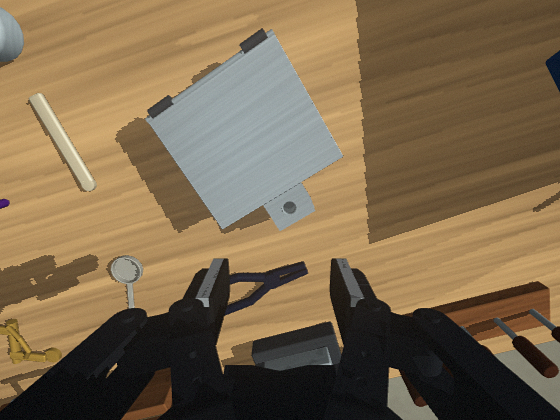

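The flap is down, and the tongue hole is at (290,208). Now I'll compute its position.

Run:
```python
from h import *
import pickle
c=pickle.load(open("w1.pkl","rb")); P=c["P"]
g=cv2.cvtColor(c["pixels"],cv2.COLOR_RGB2GRAY)
R=g[196:220,276:304]; m=(R<95).astype(np.uint8)
n,l,st,ce=cv2.connectedComponentsWithStats(m); print(st.tolist(),ce.round(1).tolist())
Q=P[35:230,145:345].reshape(-1,3); Q=Q[np.isfinite(Q).all(1)]
q=Q[(Q[:,2]>42)&(Q[:,2]<75)]
A=np.c_[q[:,:2]-[570,222],np.ones(len(q))]
for i in range(4):
    k=np.linalg.lstsq(A,q[:,2],rcond=None)[0]; r=abs(q[:,2]-A@k); A=A[r<3];q=q[r<3]
print("plane",k,len(q)," slope",np.hypot(*k[:2]),"dir",np.arctan2(k[1],k[0]))
r=cv2.minAreaRect(q[:,:2].astype(np.float32));print(r)
# hole: intersect ray with plane
s=c["s"];T=np.array(c["hand_eye"]);Rw=Ro.from_rotvec(s["eef_rot"]).as_matrix()
o=Rw@T[:3,3]+s["tcp_pos"]
for i in range(1,n):
    u,v=ce[i]+[276,196]; d=Rw@T[:3,:3]@[(u-c["cx"])/c["f"],(v-c["cy"])/c["f"],1]
    z0=k[2]+k[0]*70+k[1]*20; print(o+d*(z0-o[2])/d[2], st[i][4])
# plate-only rect (hinge side): edges
t=np.radians(15.4)
for t in np.radians([13.5,14.5,15.5,16.5]):
    w=q[:,:2]@np.array([[np.cos(t),-np.sin(t)],[np.sin(t),np.cos(t)]]); y=w[:,1]; hx=w[:,0]
    tip=hx>hx.max()-22; print(np.degrees(t),np.percentile(y,[.2,99.8]),np.ptp(np.percentile(y,[.2,99.8])),hx.min(),hx.max(),y[tip].min(),y[tip].max())
```

```text
[[0, 0, 28, 24, 596], [8, 6, 11, 8, 62], [13, 11, 7, 6, 11], [10, 14, 2, 2, 3]] [[13.5, 11.7], [12.6, 9.1], [16.6, 14.3], [10.3, 14.7]]
plane [6.96415499e-02 2.02252079e-02 5.56960269e+01] 22066  slope 0.07251899408295173 dir 0.28264359121884225
((571.962890625, 223.01478576660156), (175.77105712890625, 150.18080139160156), 15.162191390991211)
[637.62716628 241.98696655  60.97543957] 62
[644.40896143 244.44129542  60.97543957] 11
[642.88236142 237.89897267  60.97543957] 3
13.5 [  7.88012343 158.09076628] 150.21064285749813 518.785607984727 696.5318587633358 63.23145174343224 107.72075260100532
14.500000000000002 [ -1.88220229 147.23580024] 149.11800252105175 521.0708984871899 697.6340263325583 51.44467249256166 95.64067025950729
15.5 [-12.15674828 136.75072992] 148.90747820099782 522.5617085255333 698.6174289767185 39.52345221386629 83.61245097285247
16.5 [-23.00128501 126.80933182] 149.81061682424476 522.5830615813164 699.8008808250191 27.431371940251644 71.7680539434028
```

Call:
arm_command(plan=[[0.001,-0.025,0,0,0,0,0.6],[0.001,-0.025,0,0,0,0,0.6],[0.001,-0.025,0,0,0,0,0.6],[0.001,-0.025,0,0,0,0,0.6],[0.001,-0.025,0,0,0,0,0.6],[0.001,-0.025,0,0,0,0,0.6],[0.001,-0.025,0,0,0,0,0.6],[0.001,-0.025,0,0,0,0,0.6],[0.001,-0.025,0,0,0,0,0.6],[0.001,-0.025,0,0,0,0,0.6],[0.001,-0.025,0,0,0,0,0.6],[0.001,-0.025,0,0,0,0,0.6],[0.001,-0.025,0,0,0,0,0.6],[0,-0.025,0,0,0,0,0.6],[0,-0.025,0,0,0,0,0.6],[0,-0.025,0,0,0,0,0.6],[0,-0.025,0,0,0,0,0.6],[0,0,0.025,0,0,0,0.6],[0,0,0.025,0,0,0,0.6],[0,0,0,0,0,0,0.6]])

```text
t: 6.07
tcp_pos: [477.5, -168.0, 240.5]
eef_rot: [-0.456, -3.099, -0.002]
wrist_force: [-1.1, 0.3, -0.1]
width: 51.4
finger_force: 0.0
```

Run:
```python
from h import *
import pickle
c=cam("wrist"); save(c,"w2.png"); pickle.dump(c,open("w2.pkl","wb"))
s=c["s"];print(s["tcp_pos"],s["eef_rot"],s["width"])
P=c["P"]; Q=P.reshape(-1,3); Q=Q[np.isfinite(Q).all(1)]
q=Q[(abs(Q[:,0]-483)<18)&(abs(Q[:,1]+169)<18)]
a=q[q[:,2]>75]; print("top",len(a),(a.min(0)+a.max(0))/2,np.ptp(a,axis=0),np.median(a,0))
b=q[(q[:,2]>41)&(q[:,2]<47)]; print("collar",len(b),(b.min(0)+b.max(0))/2,np.ptp(b,axis=0))
b=Q[(abs(Q[:,0]-478)<60)&(abs(Q[:,1]+209)<110)&(abs(Q[:,2]-40)<3)]; print(cv2.minAreaRect(b[:,:2].astype(np.float32)))
```

```text
[ 477.50458168 -167.97144779  240.51766338] [-4.55761431e-01 -3.09928203e+00 -2.09774178e-03] 51.429400867340085
top 4685 [ 478.09433138 -165.12405079  166.88990006] [ 26.18816447  28.19643265 183.77538838] [ 468.19520517 -163.76099802  249.69791695]
collar 293 [ 482.7750616  -168.98583974   43.91135611] [35.530454   35.89904049  5.80080508]
((478.09674072265625, -209.64773559570312), (160.51742553710938, 55.80585861206055), 83.82366943359375)
```

View pics/w2.png

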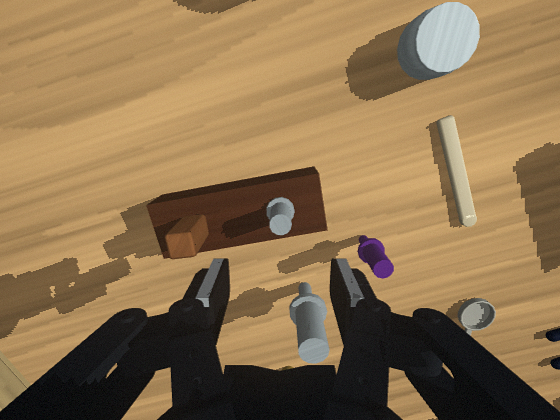

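Call:
arm_command(newtons=60, plan=[[-0.005,0,0.02,0,0,0,0.6],[0,0,0.02,0,0,0,0.6],[0,0,0.02,0,0,0,0.6],[0,0,0.02,0,0,0,0.6],[0,0,0.02,0,0,0,0.6],[0,0,0.01,0,0,0,0.6],[0,0,0.01,0,0,0,0.6],[0,0,0,0,0,0,0.6]])

```text
t: 6.78
tcp_pos: [485.4, -169.4, 124.4]
eef_rot: [-0.454, -3.107, -0.001]
wrist_force: [-0.6, 0.7, 0.1]
width: 51.5
finger_force: 0.0
```

Call:
arm_command(newtons=60, plan=[[0.0025,-0.001,0.004,0,0,0,0.6],[0,0,0,0,0,0,0.6],[0,0,0,0,0,0,0.1],[0,0,0,0,0,0,0.1],[0,0,0,0,0,0,0.1],[0,0,0,0,0,0,0.1],[0,0,0,0,0,0,0.1],[0,0,0,0,0,0,0.1]])

```text
t: 7.45
tcp_pos: [483.7, -170.3, 122.3]
eef_rot: [0.455, 3.107, -0.0]
wrist_force: [-1.2, 0.3, 6.5]
width: 16.3
finger_force: 58.4
```

Call:
arm_command(newtons=80, plan=[[0,0,-0.01,0,0,0,0.1],[0,0,-0.01,0,0,0,0.1],[0,0,-0.02,0,0,0,0.1],[0,0,-0.02,0,0,0,0.1],[0,0,-0.02,0,0,0,0.1],[0,0,-0.02,0,0,0,0.1],[0,0,0,0,0,0,0.1],[0,0,0,0,0,0,0.1]])

```text
t: 8.12
tcp_pos: [484.0, -170.4, 223.3]
eef_rot: [0.455, 3.105, -0.001]
wrist_force: [-0.2, 0.3, -1.9]
width: 15.8
finger_force: 78.1
```

Run:
```python
from h import *
import pickle
c=cam("wrist"); save(c,"w3.png",(140,350,180,390),3); pickle.dump(c,open("w3.pkl","wb"))
s=c["s"];print(s["tcp_pos"],s["eef_rot"],s["width"],s["wrist_force"],s["finger_force"])
P=c["P"]
# tool coords of points near the finger zone
Rw=Ro.from_rotvec(s["eef_rot"]).as_matrix(); L=(P-s["tcp_pos"])@Rw
np.save("L3.npy",L)
Q=L.reshape(-1,3);Q=Q[np.isfinite(Q).all(1)]
for z0,z1 in((72,76),(76,80),(80,90),(90,100),(100,110)):
    q=Q[(abs(Q[:,0])<25)&(abs(Q[:,1])<20)&(Q[:,2]>z0)&(Q[:,2]<z1)]
    if len(q): print(z0,len(q),q.min(0).round(1),q.max(0).round(1))
```

```text
[ 484.01608671 -170.37197721  223.27136878] [ 4.54716487e-01  3.10489982e+00 -9.80205273e-04] 15.78192034437231 [-0.19476386  0.34188716 -1.91892239] 78.12606811523438
72 114 [ 4.7 -9.  72. ] [10.8  6.9 75.9]
76 413 [  4.7 -12.5  76. ] [14.9 10.4 80. ]
80 76 [  5.6 -13.1  80.1] [14.6 10.7 83.3]
100 64 [  2.6  -5.6 101.4] [  6.8   3.8 110. ]
```

View pics/w3.png

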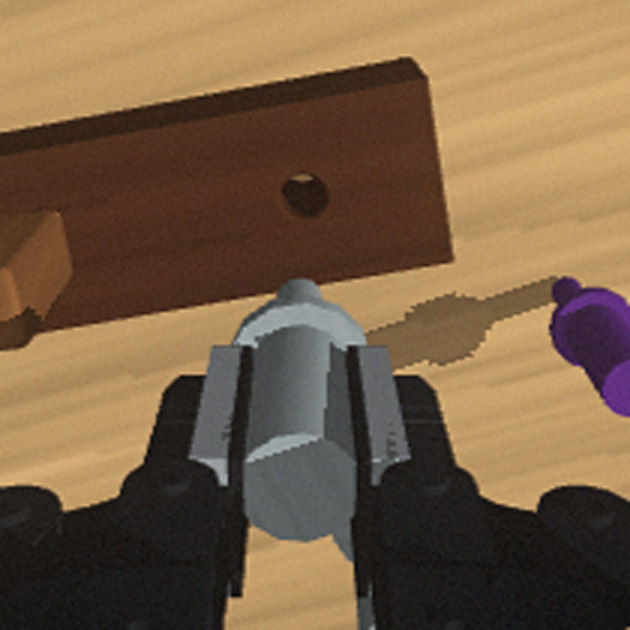

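Call:
arm_command(plan=[[-0.0016,0.022,0,0,0,0,0.1],[-0.0016,0.022,0,0,0,0,0.1],[-0.0016,0.022,0,0,0,0,0.1],[-0.0016,0.022,0,0,0,0,0.1],[-0.0016,0.022,0,0,0,0,0.1],[-0.0016,0.022,0,0,0,0,0.1],[-0.0016,0.022,0,0,0,0,0.1],[-0.0016,0.022,0,0,0,0,0.1],[-0.0016,0.022,0,0,0,0,0.1],[-0.0016,0.022,0,0,0,0,0.1],[-0.0016,0.022,0,0,0,0,0.1],[-0.0016,0.022,0,0,0,0,0.1],[-0.0016,0.022,0,0,0,0,0.1],[-0.0016,0.022,0,0,0,0,0.1],[-0.0016,0.022,0,0,0,0,0.1],[-0.0016,0.022,0,0,0,0,0.1],[-0.0016,0.022,0,0,0,0,0.1],[-0.0016,0.022,0,0,0,0,0.1],[-0.0016,0.022,0,0,0,0,0.1],[-0.0016,0.022,0,0,0,0,0.1]])

```text
t: 9.83
tcp_pos: [639.3, 242.9, 219.4]
eef_rot: [-0.455, -3.106, 0.003]
wrist_force: [-0.1, 0.4, -1.0]
width: 16.1
finger_force: 78.2
```

Call:
arm_command(plan=[[0,0,0.015,0,0,0,0.1],[0,0,0,0,0,0,0.1],[0,0,0,0,0,0,0.1],[0,0,0,0,0,0,0.1]])

```text
t: 10.17
tcp_pos: [639.6, 240.7, 205.4]
eef_rot: [-0.457, -3.106, 0.003]
wrist_force: [0.6, -0.1, -0.3]
width: 15.8
finger_force: 78.2
```

```bash
cat > see.py <<'E'
from h import *
import pickle,sys
c=cam("wrist"); save(c,sys.argv[1],(130,340,180,390),3); pickle.dump(c,open("w.pkl","wb"))
s=c["s"];print(s["t"],s["tcp_pos"],s["eef_rot"],s["width"],s["wrist_force"])
P=c["P"];Rw=Ro.from_rotvec(s["eef_rot"]).as_matrix(); L=(P-s["tcp_pos"])@Rw
Q=L.reshape(-1,3);Q=Q[np.isfinite(Q).all(1)]
for z0,z1 in((76,80),(80,86),(90,100),(100,112)):
    q=Q[(abs(Q[:,0])<16)&(abs(Q[:,1])<20)&(Q[:,2]>z0)&(Q[:,2]<z1)]
    if len(q): print(z0,len(q),q.min(0).round(1),q.max(0).round(1))
# tongue/flap: points with z 45..66 near
W=P.reshape(-1,3);W=W[np.isfinite(W).all(1)]
q=W[(W[:,2]>50)&(W[:,2]<66)&(np.hypot(W[:,0]-570,W[:,1]-222)<130)]
t=np.radians(15.2);w=q[:,:2]@np.array([[np.cos(t),-np.sin(t)],[np.sin(t),np.cos(t)]])
hx=np.percentile(w[:,0],99.9);tip=w[w[:,0]>hx-22]
print("tongue end",hx,"y",np.percentile(tip[:,1],[.5,99.5]),len(tip), "plate y",np.percentile(w[:,1],[.1,99.9]))
E
python3 see.py w4.png
```

```text
10.1667 [639.55524761 240.71340276 205.37796003] [-0.45691006 -3.10628493  0.0032039 ] 15.799903211704377 [ 0.58146978 -0.10253284 -0.29492165]
76 425 [  4.6 -12.4  76. ] [14.6 10.5 80. ]
80 81 [  5.3 -13.1  80. ] [14.5 10.1 83.4]
100 69 [  2.6  -5.6 100.6] [  6.7   3.8 110.9]
tongue end 696.8562310072517 y [43.2092639  86.94319331] 1181 plate y [ -9.47955727 139.7607659 ]
```

View pics/w4.png

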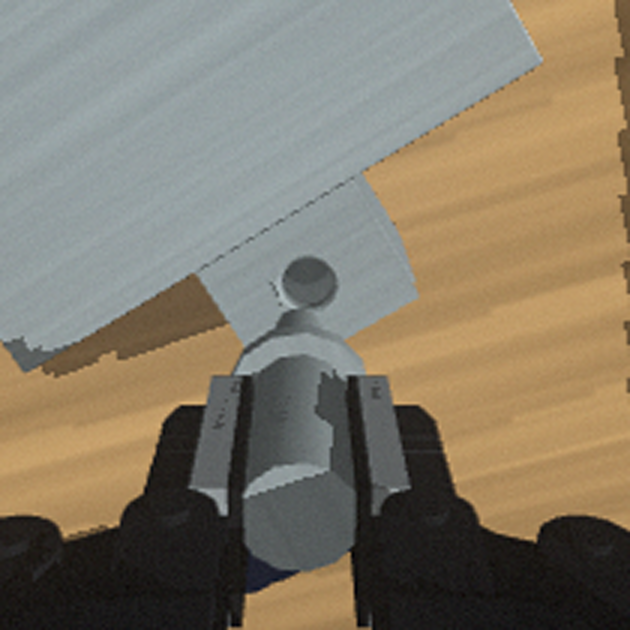

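The pin is held upright above the tongue, and the hole centre is at crop (310,282), which is full-image (283.3,224). I'll compute the correction.

Run:
```python
from h import *
import pickle
c=pickle.load(open("w.pkl","rb")); s=c["s"];P=c["P"]
Rw=Ro.from_rotvec(s["eef_rot"]).as_matrix();T=np.array(c["hand_eye"])
print("tongue z near hole",P[214:235,265:275,2].mean(1).round(1)[::5],P[222:226,295:300].mean((0,1)))
g=cv2.cvtColor(c["pixels"],cv2.COLOR_RGB2GRAY); print(g[210:236,270:300:2])
o=Rw@T[:3,3]+s["tcp_pos"]
u,v=283.0,223.7; d=Rw@T[:3,:3]@[(u-c["cx"])/c["f"],(v-c["cy"])/c["f"],1]
h=o+d*(61-o[2])/d[2]; print("hole",h,"in tool",Rw.T@(h-s["tcp_pos"]),"axis tilt",Rw[:,2])
```

```text
tongue z near hole [60.2 60.4 58.8 60.9 61.1] [642.73128034 252.04412512  61.17893589]
[[151 153 152 146 147 149 146 149 151 147 145 147 152 149 151]
 [152 146 147 148 149 151 151 148 149 146 147 149 151 146 149]
 [153 152 146 150 149 149 148 149 148 147 151 152 152 146 148]
 [147 144 148 148 147 150 149 149 142 149 152 150 145 146 147]
 [147 146 148 149 153 151 150 149 149 157 150 150 146 149 147]
 [146 149 148 149 153 135 118 126 153 150 145 150 147 152 149]
 [146 151 151 152 124  90  81  83 110 152 148 141 148 151 149]
 [146 153 152 141  74  78  80  75  70 108 148 150 148 150 148]
 [151 148 148  99  74  78  78  78  75  80 154 151 151 150 150]
 [150 150 153  74  73  77  79  78  76  70 113 154 149 152 149]
 [147 148 147  73  78  78  83  78  77  75  87 151 154 147 150]
 [146 147 116  71  76  80  76  78  76  79  82 154 148 148 146]
 [149 158 103  81  79  77  78  76  76  86  90 138 148 149 146]
 [152 164  79  91  74  80  80  76  87  94  92 120 144 147 147]
 [101 170 107  89  92  81  82  88  91  93  92 126 149 151 149]
 [141 170 110  99  94  93  94  90  92  93  90 108 152 150 151]
 [138 169 134  91  92  94  92  95  94  94  82 121 151 151 150]
 [148 107 154  87  97  99  96  92  94  97  74 142 152 153 153]
 [149  99 174 106  94  94  92  94  96  92  87 155 150 153 150]
 [151 152 183 130  94  97  99  93  95  75  99 153 151 154 148]
 [148 150 171 154 113  89  90  95  78  93 117 157 152 149 153]
 [149 139 153 179 131 112  95  65  72 107 154 153 154 153 149]
 [150 149 151 163 166 107  92  91 123 134 154 152 151 150 147]
 [149 150 155 105  87  94 126 134 137 152 151 152 150 150 151]
 [149 153  98  73  84 101 118 136 154 152 154 151 152 151 150]
 [150 148  67  72  89 100 113 131 152 153 153 147 150 154 152]]
hole [639.95070865 242.06927266  61.        ] in tool [ -0.21422303   1.74337569 144.37418351] axis tilt [-0.00215894 -0.00174528 -0.99999615]
```

Call:
arm_command(newtons=100, plan=[[-0.0021,0.0029,0.008,0,0,0,0.1],[0,0,0.01,0,0,0,0.1],[0,0,0,0,0,0,0.1],[0,0,0,0,0,0,0.1],[0,0,0,0,0,0,0.1]])

```text
t: 10.63
tcp_pos: [642.7, 244.3, 188.1]
eef_rot: [-0.455, -3.108, 0.0]
wrist_force: [0.0, -0.7, -0.9]
width: 15.2
finger_force: 97.6
```

```bash
python3 see.py w5.png
```

```text
10.6333 [642.71147187 244.28352773 188.10014852] [-4.55304239e-01 -3.10786252e+00  4.20484083e-04] 15.211368567185529 [ 0.01673097 -0.72763074 -0.94978627]
76 406 [  5.5 -12.4  76.1] [14.6 10.5 79.9]
80 87 [  5.7 -13.1  80. ] [14.4 10.5 83.1]
100 69 [  2.1  -5.6 101.4] [  6.7   3.8 110.7]
tongue end 696.5937533948068 y [43.19957659 86.96589972] 1236 plate y [ -9.5088989 139.7262655]
```

View pics/w5.png

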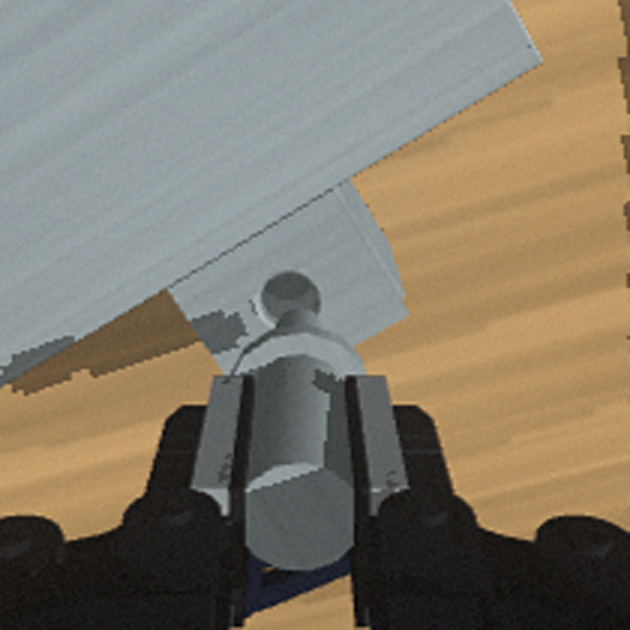

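```bash
cat > hole.py <<'E'
from h import *
import pickle
c=pickle.load(open("w.pkl","rb")); s=c["s"]
Rw=Ro.from_rotvec(s["eef_rot"]).as_matrix();T=np.array(c["hand_eye"])
g=cv2.cvtColor(c["pixels"],cv2.COLOR_RGB2GRAY)
o=Rw@T[:3,3]+s["tcp_pos"]
def px(X):
    q=T[:3,:3].T@(Rw.T@(np.array(X)-s["tcp_pos"])-T[:3,3]); return q[:2]/q[2]*c["f"]+[c["cx"],c["cy"]]
# edge score: best-fit circle of radius 6.5 on the tongue plane, upper-half rim only
best=[]
e=np.array([.965,.262])
a=np.linspace(0,2*np.pi,72)
for x in np.arange(635,645,.25):
  for y in np.arange(237,248,.25):
    sc=[]
    for t in a:
        f=lambda r:px([x+r*np.cos(t),y+r*np.sin(t),61+.07*r*(np.cos(t)*.965+np.sin(t)*.262)])
        p=f(7.3); 
        if p[1]>228+4: continue
        q=f(5.6); sc.append(float(g[int(round(p[1])),int(round(p[0]))])-float(g[int(round(q[1])),int(round(q[0]))]))
    best.append((np.mean(np.clip(sc,-80,60)),x,y))
best.sort(reverse=True); b=np.array(best[:12]).mean(0); print(best[0],b)
h=np.array([b[1],b[2],61]); print("hole in tool",Rw.T@(h-s["tcp_pos"]))
E
python3 hole.py
```

```text
(np.float64(60.0), np.float64(639.75), np.float64(242.0)) [ 58.20702699 639.70833333 242.02083333]
hole in tool [  2.16291169  -2.98513191 127.1023099 ]
```

Call:
arm_command(plan=[[0.0002,-0.0014,0.004,0,0,0,0.1],[0,0,0,0,0,0,0.1],[0,0,0,0,0,0,0.1],[0,0,0,0,0,0,0.1]])

```text
t: 11.02
tcp_pos: [642.3, 243.2, 184.5]
eef_rot: [0.455, 3.108, 0.0]
wrist_force: [0.2, 0.8, -0.4]
width: 15.4
finger_force: 97.6
```

Call:
arm_command(plan=[[0,0,0.003,0,0,0,0.1],[0,0,0.003,0,0,0,0.1],[0,0,0.003,0,0,0,0.1],[0,0,0.003,0,0,0,0.1],[0,0,0.003,0,0,0,0.1],[0,0,0,0,0,0,0.1]])

```text
t: 11.52
tcp_pos: [641.7, 243.0, 168.3]
eef_rot: [-0.455, -3.107, 0.001]
wrist_force: [0.2, -0.2, -1.6]
width: 15.5
finger_force: 97.6
```

Call:
arm_command(plan=[[0,0,0.003,0,0,0,0.1],[0,0,0.003,0,0,0,0.1],[0,0,0.003,0,0,0,0.1],[0,0,0.003,0,0,0,0.1],[0,0,0.003,0,0,0,0.1],[0,0,0,0,0,0,0.1]])

```text
t: 12.02
tcp_pos: [641.8, 243.0, 153.4]
eef_rot: [-0.455, -3.107, 0.001]
wrist_force: [0.4, 0.2, -1.1]
width: 15.4
finger_force: 97.6
```

Call:
arm_command(newtons=120, plan=[[0,0,0.003,0,0,0,0.1],[0,0,0.003,0,0,0,0.1],[0,0,0.003,0,0,0,0.1],[0,0,0.003,0,0,0,0.1],[0,0,0.003,0,0,0,0.1],[0,0,0.003,0,0,0,0.1],[0,0,0,0,0,0,0.1]])

```text
t: 12.6
tcp_pos: [642.7, 242.9, 137.2]
eef_rot: [0.455, 3.108, -0.0]
wrist_force: [-0.7, -2.2, 5.2]
width: 14.9
finger_force: 117.9
```

Contact with the spring: 5 N at z = 137. I'll press further.

Call:
arm_command(plan=[[0,0,0.002,0,0,0,0.1],[0,0,0.002,0,0,0,0.1],[0,0,0.002,0,0,0,0.1],[0,0,0,0,0,0,0.1],[0,0,0,0,0,0,0.1]])

```text
t: 13.02
tcp_pos: [642.8, 242.9, 132.4]
eef_rot: [0.456, 3.107, -0.0]
wrist_force: [-4.2, -2.2, 10.9]
width: 15.1
finger_force: 118.6
```

Call:
arm_command(plan=[[0.0003,0,0.001,0,0,0,0.1],[0.0003,0,0.001,0,0,0,0.1],[0,0,0.001,0,0,0,0.1],[0,0,0,0,0,0,0.1],[0,0,0,0,0,0,0.1]])

```text
t: 13.43
tcp_pos: [642.8, 242.9, 132.2]
eef_rot: [0.456, 3.106, -0.0]
wrist_force: [-8.8, -5.7, 25.5]
width: 14.9
finger_force: 120.4
```

Run:
```python
from h import *
for n in("wrist","top"):
    c=cam(n);P=c["P"]
    if n=="wrist": save(c,"w6.png",(130,340,180,390),3)
    Q=P.reshape(-1,3);Q=Q[np.isfinite(Q).all(1)]
    w=Q[:,:2]@np.array([[.965,-.262],[.262,.965]])
    m=(w[:,0]>545)&(w[:,0]<655)&(abs(w[:,1]-65.3)<65)&(Q[:,2]>35)&(Q[:,2]<75); q=Q[m]
    A=np.c_[w[m]-[530,65],np.ones(len(q))]
    for i in range(4):
        k=np.linalg.lstsq(A,q[:,2],rcond=None)[0]; r=abs(q[:,2]-A@k); A=A[r<3];q=q[r<3]
    print(n,k,len(q))
s=get_state();print(s["t"],s["tcp_pos"],s["wrist_force"],s["finger_force"])
```

```text
wrist [-9.10000617e-04  1.35578526e-03  4.99002942e+01] 60515
top [-2.14128399e-03  1.46166596e-03  4.95364657e+01] 1169
13.5333 [642.81329966 242.9433867  132.14985543] [-9.11652181 -5.64982324 26.58692439] 120.35924077033997
```

View pics/w6.png

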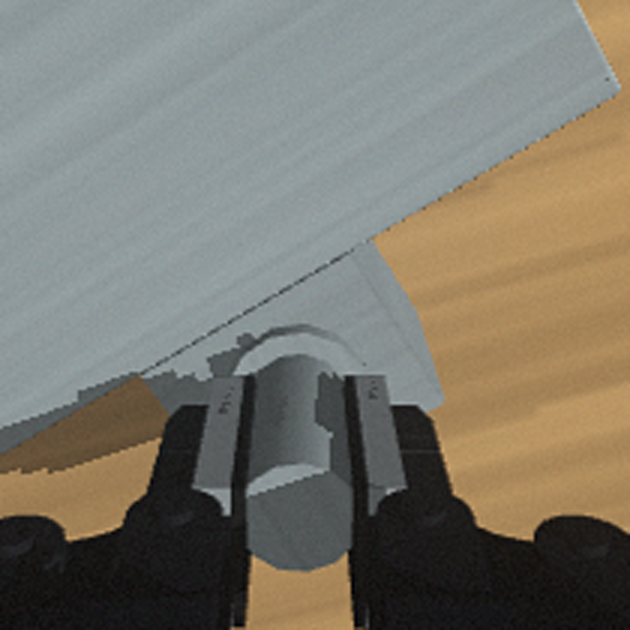

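The flap is level: its slope is about 0 and its top is at 50 mm. The collar (crop (300,345)) is seated on the tongue, and the gripper is holding it down with about 26 N.

```bash
python3 -c "
from plant import sign_off
print(sign_off())"
```

```text
the job is handed in; nothing more can be done
None
```

The job is handed in: the flap is fully shut, and the pin is through the tongue into the lug with its collar still held pressed down at about 26 N; the final picture and depth check showed the flap level and the collar seated.

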